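Lay out the rework place around the board carrier

ROBOT

A 6-joint arm with a two-finger parallel gripper is mounted at the origin on a cart in front of the work surface, level with it; the furniture and walls round the work are solid. World frame = base frame: x ahead of the robot, y to its left, z up, the work surface at z = 0. Lengths are in mm, angles in degrees, forces in N, time in s.
With the tool pointing down it reaches from about 350 to 850 mm from the base axis. Payload 8.1 kg.
Tool frame: the origin (TCP) lies midway between the tips of the shut fingers; the grasp point (between the pads) lies 19 mm behind it; z points along the fingers, y is the direction in which the jaws open and shut (so a half turn about z gives the same grasp; the last joint's range is limited). The gripper opens to 85 mm and grips with 20 to 120 N. Pads are 22 mm wide; open, the fingers measure 114 mm over their backs; the gripper's body (76 mm by 85 mm) begins 54 mm behind the grasp point. The pads swing forward as they close: fully open they stand 13 mm farther back than shut.
Start: joints at [-69.179, 7.471, 85.268, -0, 87.261, -4.893], TCP at [260.351, -540.576, 231.292] pointing down, gripper open.
Joint ranges: [-169.43, 169.43], [-51.17, 129.36], [1.28, 143.12], [-76.62, 256.62], [0, 156.53], [-152.29, 152.29]. Speed limits (degrees/s): [136.94, 136.94, 159.86, 180, 180, 180].

INTERFACE

Orientations are given as [roll, pitch, yaw] about the fixed x, y, z axes, in that order (R = Rz(yaw) Ry(pitch) Rx(roll)).
In Python, from bench import telemetry, snapshot, camera_params, job gives the robot as it stands. The module is installed in compiled form; this text tells all that it offers.
- The arm moves only by the shell command python3 -m jog 'ROWS' [FORCE]. ROWS is JSON, a list that holds one entry, the list of rows, each a list of 7 numbers: the shift along the tool's x, y, z in units of 50 mm (1.0 is 50 mm), then the turn, a rotation vector about the tool's x, y, z in units of 2 pi rad (1.0 is 2 pi rad), then the opening, from 0 (shut) to 1 (fully open). In form: [[[dx, dy, dz, rx, ry, rz, claw], ...]]. A call has 1 to 12 rows; each row shifts and turns the commanded pose from where the row before left it, along the tool's axes as they then stand; what a row does not reach is not made up. A row lasts 1/8 s, in which the tool goes at most 62.5 mm and 10.7 degrees, less where a joint would pass 70% of its speed; a pose out of reach is approached as far as the arm can. A call with a number of a shift or a turn outside -1 to 1 is refused whole. A call with a gripper value outside its range is refused whole. The fingers move at their own pace and stop on an object; FORCE is the grip in N (left out, the last holds). Time passes only in rows, so rows that do not move let the fingers close. It gives the time, the measured TCP pose, the force and the opening at its end, in the units of the state.
- telemetry.sense(): the state, without advancing time (a new reading comes with each control period).
- snapshot(name): name is "side" or "top" or "wrist"; returns (picture, depth): 420x560x3 uint8, red, green, blue; 420x560 float32, mm along the optical axis (not along the pixel's ray), 0 where there is no reading.
- camera_params(name): a dict with "K" (3x3 intrinsics, pixels), "extrinsics" (4x4, takes a point from camera to world coordinates). Camera axes: x right, y down, z forward; pixel columns grow to the right and rows downward; lengths in mm; the calibration is good to about 2 mm. A picture is of the moment at which its call begins: read the wrist's pose just before it. camera_params takes no time and is no camera call; for the wrist camera it gives the pose at the moment of the call.
- job.hand_in(): hands the job in, once; it reports no verdict.
The state is a dict: "time": time; "joint_pos": joint angles; "qd": joint speeds; "joint_efforts": joint torques, N m; "tool_pos": TCP position; "tcp_rot": TCP orientation; "ft_force": force on the tool from outside, world axes, zero at the start; "wrist_torque": the same for the moment, N m; "finger_gap": finger opening in mm.
Only numpy, scipy, OpenCV 4.12 (cv2) and the standard library are available. Lean on these libraries where they do the work, as an engineer would, in place of code of your own. Each camera call takes 0.05 s, during which the arm holds its last target. There are 200 camera calls.

TASK

Lay out the rework place around the board carrier: stand the heat sink midway between the carrier and the tip cleaner, in line with their centres and squared up with the carrier, and stand the hot-air nozzle upright on the centre of the heat sink as its rest. Stand the flux jar beside the carrier's other end, the one that faces away from the tip cleaner, level with its middle, and lay the battery flat in front of the carrier (on the robot's side), centred and with its long side parallel to the carrier's front edge; leave a gap of about 2 cm between the carrier and both the jar and the battery. Leave the tape roll, the USB stick and the brush alone.

Things in the scene. Friction and masses are not known exactly. Their poses are not given: they have to be found in the camera images.
- carrier: board carrier, fixed: aluminium plate 44 (x) by 74 (y) by 8 mm, black clamp rails at its two ends, 22 mm high, small blue board between. Origin: centre of underside, on the bench. x points away from the robot, y to its left, within 0.2 rad; front edge at x = -22 mm, ends at y = -37 and +37 mm. The tip cleaner stands straight beyond one end, on the y axis within 3 mm, centres 156 to 164 mm apart.
- tip_cleaner: tip cleaner, fixed to the bench: round black pot with brass wool in its top, 72 mm across, 41 mm high. Origin: centre of the underside.
- heat_sink: heat sink, loose: square black finned block 40 x 40 mm, 22 mm high, standing fins up; any quarter turn of it is as good. Origin: centre of the underside, z up.
- nozzle: hot-air nozzle, loose: plain grey cone standing on its wide end, 32 mm across at the foot, 34 mm high. Origin: centre of the underside, z up.
- jar: flux jar, loose: round white jar 45 mm across with a red cap 48 mm across (cap from 22 to 35 mm height), 35 mm high, standing upright. Origin: centre of the underside, z up.
- battery: nine-volt battery, loose, lying flat: block 27 mm wide (its x), 50 mm long with its terminals (its y; the can runs from y = -20 to +25 mm), 18 mm high, green wrap. Origin: underside, near the middle. Either way round is as good. It starts with its long axis roughly along the robot's x.
- tape_roll: bystander: roll of amber film tape lying flat, ring 74 mm across, 15 mm high; leave alone. Origin: centre of the underside.
- usb_stick: bystander: orange USB stick 18 x 54 x 8 mm, lying; leave alone. Origin: centre of the underside.
- esd_brush: bystander: black brush 24 x 138 x 12 mm, lying; leave alone. Origin: centre of the underside.
There are look-alikes about, which are no part of the job. Leave any purple look-alike of the battery alone.

How it is judged (in metres and radians):
At the end, for the whole second after the job is handed in: Jar and battery about 10 to 30 mm clear of the carrier, within 15 mm of its middle; battery and heat sink square within 0.2 rad; nozzle upright on the heat sink, within 8 mm of centre; heat sink within 15 mm of the carrier's line and about 11 mm of midway to the tip cleaner. All released, at rest (x of heat_sink in the frame of carrier between -0.015 and 0.015 m and horizontal distance between heat_sink and carrier between 0.067 and 0.093 m and horizontal distance between heat_sink and tip_cleaner between 0.067 and 0.093 m and height (world z) of heat_sink between -0.004 and 0.004 m and (angle between the x axis of heat_sink and the x axis of carrier, either way round below 0.2 rad or angle between the x axis of heat_sink and the y axis of carrier, either way round below 0.2 rad) and z of nozzle in the frame of heat_sink between 0.018 and 0.026 m and horizontal distance between nozzle and heat_sink below 0.008 m and angle between each of nozzle, heat_sink, jar, battery's own z axis and vertical below 0.1 rad and ((y of tip_cleaner in the frame of carrier above 0 m and y of jar in the frame of carrier between -0.091 and -0.071 m) or (y of tip_cleaner in the frame of carrier below 0 m and y of jar in the frame of carrier between 0.071 and 0.091 m)) and x of jar in the frame of carrier between -0.015 and 0.015 m and height (world z) of jar between -0.004 and 0.004 m and x of battery in the frame of carrier between -0.066 and -0.045 m and y of battery in the frame of carrier between -0.015 and 0.015 m and angle between the y axis of battery and the y axis of carrier, either way round below 0.2 rad and height (world z) of battery between -0.004 and 0.004 m and linear speed of each of heat_sink, nozzle, jar, battery below 0.02 m/s and angular speed of each of heat_sink, nozzle, jar, battery below 0.2 rad/s); the robot touches nothing.
It fails at once if a bystander (tape roll, USB stick, brush) is moved more than 15 mm (distance of any of tape_roll, usb_stick, esd_brush from where it was at the start of the episode above 0.015 m).
It also fails if it takes over 112 s, if anything falls off the work surface, if the arm or the gripper's body presses on something with over 40 N, if the wrist force passes 120 N, or if a joint passes its speed limit or range.

## Working session

There is one attempt and no reset: what is moved stays moved. The work goes in short steps, Python scripts to look and compute and a shell command to move; the robot and the scene stay as the last step left them, time stands still between calls to the robot, and variables do not carry over. Pictures are saved under pics/ and viewed, about 12 in all and at most 16, crops included, and the job is handed in when it is done.

```bash
mkdir -p pics
cat > h.py <<'E'
import numpy as np, cv2
from bench import telemetry, snapshot, camera_params, job
def shot(n,f):
    p=camera_params(n); im,d=snapshot(n)
    cv2.imwrite(f'pics/{f}.png',im[:,:,::-1]); np.savez(f'pics/{f}.npz',im=im,d=d,K=p['K'],T=p['extrinsics'])
    return im,d,np.array(p['K']),np.array(p['extrinsics'])
def load(f):
    z=np.load(f'pics/{f}.npz'); return z['im'],z['d'],z['K'],z['T']
def world(d,K,T):
    v,u=np.mgrid[:d.shape[0],:d.shape[1]]
    c=np.stack([(u-K[0,2])/K[0,0]*d,(v-K[1,2])/K[1,1]*d,d],-1)
    return c@T[:3,:3].T+T[:3,3]
def ray(u,v,z,K,T):
    r=T[:3,:3]@np.array([(u-K[0,2])/K[0,0],(v-K[1,2])/K[1,1],1]); o=T[:3,3]
    return o+r*(z-o[2])/r[2]
E
python3 - <<'E'
from h import *
for n in('top','side'):
    im,d,K,T=shot(n,n+'0'); print(n,K.round(1).tolist(),T.round(2).tolist())
s=telemetry.sense();print(s)
E
```

```text
top [[506.7, 0.0, 293.3], [0.0, 506.7, 204.0], [0.0, 0.0, 1.0]] [[-0.02, -1.0, 0.09, 437.81], [-1.0, 0.02, -0.0, 111.6], [-0.0, -0.09, -1.0, 1380.31], [0.0, 0.0, 0.0, 1.0]]
side [[530.3, 0.0, 281.9], [0.0, 530.3, 213.4], [0.0, 0.0, 1.0]] [[-0.99, -0.09, 0.13, 314.11], [-0.16, 0.48, -0.86, 1655.61], [0.01, -0.87, -0.49, 892.65], [0.0, 0.0, 0.0, 1.0]]
{'time': 0.1, 'joint_pos': array([-6.91818337e+01,  7.51171218e+00,  8.53227546e+01, -1.52949889e-03,
        8.72631935e+01, -4.89198053e+00]), 'qd': array([-0.08291408, -0.06275193,  0.01428755,  0.04672611,  0.0906042 ,
       -0.01235337]), 'joint_efforts': array([ 2.58744767e-03, -5.70950961e+01, -5.01939368e+01,  4.16210571e-05,
        8.19324749e-03, -7.88315674e-05]), 'tool_pos': array([ 260.13312672, -540.11746507,  230.34237318]), 'tcp_rot': array([-1.79902565e+02, -6.80615046e-03,  2.57102154e+01]), 'ft_force': array([-0.54735173,  0.28016979,  0.00847009]), 'wrist_torque': array([0.01275063, 0.00547424, 0.01476398]), 'finger_gap': 85.20220539322179}
```

View pics/top0.png

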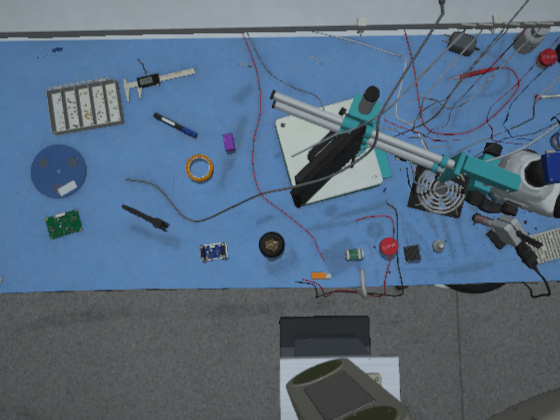

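View pics/side0.png

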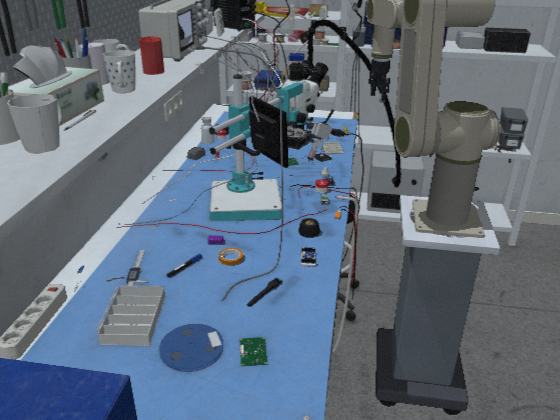

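Run:
```python
from h import *
im,d,K,T=load('top0')
W=world(d,K,T)
hsv=cv2.cvtColor(im,cv2.COLOR_RGB2HSV); h,s,v=[hsv[...,i].astype(int) for i in range(3)]
notb=(~((h>95)&(h<120)&(s>80)&(v>60))).astype(np.uint8)
rois=dict(carrier=(195,235,233,268,8),tip=(254,228,290,262,41),batt=(342,245,367,264,18),jar=(378,235,399,258,35),sink=(402,244,422,264,22),noz=(430,237,447,253,17),usb=(308,268,334,282,8))
for n,(a,b,c,e,z) in rois.items():
    m=notb[b:e,a:c]; k,l,st,ce=cv2.connectedComponentsWithStats(m)
    i=1+np.argmax(st[1:,4]); u,w=ce[i]+[a,b]
    pts=np.argwhere(l==i)[:,::-1]+[a,b]
    q=np.array([ray(x,y,z,K,T)[:2] for x,y in pts]).astype(np.float32)
    zz=W[b:e,a:c,2][l==i]
    print(n,(u.round(1),w.round(1)),st[i],'xy',ray(u,w,z,K,T)[:2].round(1),'z',np.percentile(zz,[5,50,95]).round(),cv2.minAreaRect(q))
print('overhead z max, x250-500,y-350..400', [ (y,W[...,2][(abs(W[...,1]-y)<25)&(abs(W[...,0]-370)<120)].max().round()) for y in range(-300,400,50)])
cv2.imwrite('pics/c1.png',cv2.resize(im[215:295,190:455],None,fx=3,fy=3,interpolation=cv2.INTER_CUBIC)[:,:,::-1])
```

```text
carrier (np.float64(213.2), np.float64(251.1)) [  4   7  29  20 293] xy [438.6 330. ] z [ 3. 16. 26.] ((438.4766540527344, 329.6534423828125), (45.28157043457031, 73.22634887695312), 6.942545413970947)
tip (np.float64(271.4), np.float64(244.7)) [  5   4  25  26 512] xy [452.4 171.4] z [ 4. 35. 43.] ((452.91851806640625, 172.41505432128906), (63.2817268371582, 65.68618774414062), 88.94775390625)
batt (np.float64(354.0), np.float64(253.9)) [  3   4  19  11 183] xy [423.5 -48.2] z [ 3. 18. 22.] ((423.3049011230469, -48.13609313964844), (48.334720611572266, 26.62034034729004), 88.8449478149414)
jar (np.float64(388.6), np.float64(246.0)) [  1   0  20  23 304] xy [ 442.7 -138.3] z [ 3. 36. 41.] ((441.8511657714844, -139.41339111328125), (52.291969299316406, 50.958492279052734), 31.85407829284668)
sink (np.float64(411.5), np.float64(252.7)) [  2   1  16  16 207] xy [ 423.8 -201.1] z [ 1.  8. 26.] ((423.8629150390625, -201.1505889892578), (38.107486724853516, 38.2741584777832), 7.242921352386475)
noz (np.float64(438.2), np.float64(245.3)) [  2   2  13  13 123] xy [ 441.8 -274.6] z [ 4. 20. 36.] ((442.0740661621094, -274.6823425292969), (31.74566078186035, 30.664270401000977), 43.13473129272461)
usb (np.float64(320.3), np.float64(275.2)) [  3   4  20   8 138] xy [368.4  42.9] z [ 1.  9. 14.] ((367.5881652832031, 42.357269287109375), (51.068416595458984, 18.631202697753906), 88.84764099121094)
overhead z max, x250-500,y-350..400 [(-300, np.float64(39.0)), (-250, np.float64(38.0)), (-200, np.float64(29.0)), (-150, np.float64(43.0)), (-100, np.float64(41.0)), (-50, np.float64(26.0)), (0, np.float64(13.0)), (50, np.float64(59.0)), (100, np.float64(1380.0)), (150, np.float64(48.0)), (200, np.float64(49.0)), (250, np.float64(11.0)), (300, np.float64(30.0)), (350, np.float64(31.0))]
```

View pics/c1.png

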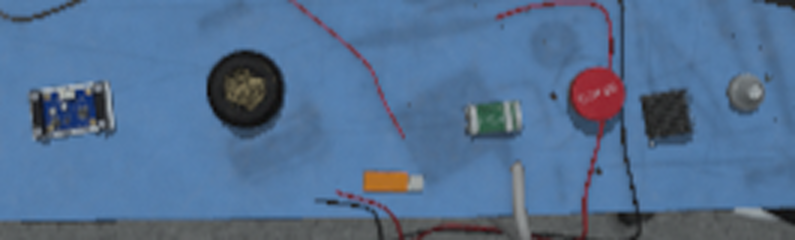

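Run:
```python
from h import *
for f in('top0','side0'):
    im,d,K,T=load(f);W=world(d,K,T)
    hsv=cv2.cvtColor(im,cv2.COLOR_RGB2HSV); m=cv2.inRange(hsv,(40,70,30),(85,255,255))
    k,l,st,ce=cv2.connectedComponentsWithStats(m)
    for i in range(1,k):
        if st[i,4]>8: print(f,st[i],ce[i].round(),np.median(W[l==i],0).round())
im=load('side0')[0]
a=cv2.resize(im[130:230,270:370],None,fx=5,fy=5,interpolation=cv2.INTER_CUBIC)
cv2.imwrite('pics/c2.png',a[:,:,::-1])
```

```text
top0 [465 189   4   8   9] [466. 193.] [ 577. -360.    5.]
top0 [ 46 210  36  29 576] [ 64. 224.] [520. 736.   3.]
top0 [349 250   9   9  73] [353. 254.] [423. -45.  19.]
side0 [ 51   0  15  29 247] [59. 14.] [1084.  357.  679.]
side0 [244  22   5   5  19] [246.  24.] [ 834. -637.  502.]
side0 [67 41  6 17 37] [70. 49.] [1065.  376.  594.]
side0 [327  43  11   2  20] [332.  44.] [  500. -1152.   336.]
side0 [ 2 83  6 13 57] [ 4. 88.] [1045.  681.  583.]
side0 [93 89  6 10 26] [95. 93.] [979. 439. 508.]
side0 [288 158  10   7  54] [292. 161.] [ 591. -381.    1.]
side0 [322 197   6   3  14] [325. 198.] [421. -41.  18.]
side0 [240 338  27  28 529] [253. 351.] [520. 743.   2.]
```

View pics/c2.png

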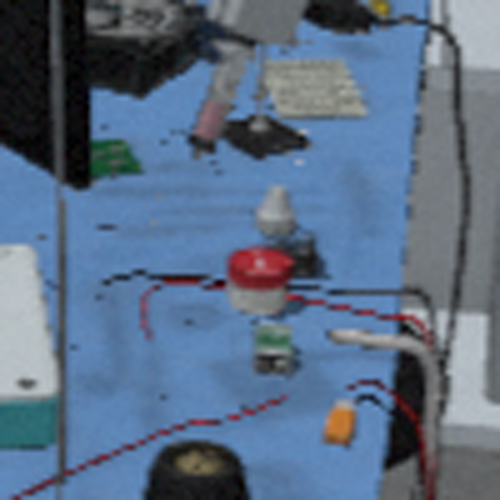

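The only green block about 18 mm high is at top (354,254). The other green things are flat boards at (466,193) and (64,224), and the purple look-alike is at (229,142). The jar is at (388,246), with a red distractor at (548,57). The heat sink is at (412,253) and the nozzle at (438,245). The battery's long axis looks to lie along y, which disagrees with the brief, so I'm taking a close look from the wrist camera.

```bash
python3 -m jog '[[[0,0,-0.5,0,0,0.0238,1],[0,0,-0.5,0,0,0.0238,1],[0,0,-0.5,0,0,0.0238,1],[0.3,-1,0,0,0,0,1],[0.3,-1,0,0,0,0,1],[0.3,-1,0,0,0,0,1],[0.3,-1,0,0,0,0,1],[0.3,-1,0,0,0,0,1],[0.3,-1,0,0,0,0,1],[0.3,-1,0,0,0,0,1],[0.3,-1,0,0,0,0,1],[0,0,0,0,0,0,1]]]' 60
python3 - <<'E'
from h import *
im,d,K,T=shot('wrist','w0'); print(K.round(1).tolist(),T.round(3).tolist())
E
```

```text
time: 1.6
tool_pos: [380.9, -137.6, 306.2]
tcp_rot: [-180.0, -0.0, 0.3]
ft_force: [-1.2, -0.6, -0.5]
finger_gap: 85.2
[[321.5, 0.0, 280.1], [0.0, 321.5, 208.6], [0.0, 0.0, 1.0]] [[0.006, -0.953, -0.304, 459.568], [-1.0, -0.006, -0.001, -137.842], [-0.001, 0.304, -0.953, 448.915], [0.0, 0.0, 0.0, 1.0]]
```

View pics/w0.png

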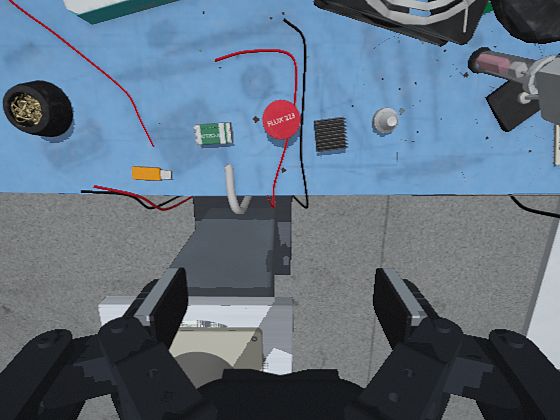

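The green block at (213,134) shows 9 V terminals on its left end, so it is the battery, lying along y. The jar is at (281,119), the sink at (330,134) and the nozzle at (385,120). Next I refine these positions from this view.

```bash
cat >> h.py <<'E'
def find(f,rois):
    im,d,K,T=load(f)
    hsv=cv2.cvtColor(im,cv2.COLOR_RGB2HSV)
    notb=255-cv2.inRange(hsv,(95,75,55),(122,255,255))
    for n,(a,b,c,e,z) in rois.items():
        m=cv2.morphologyEx(notb[b:e,a:c],cv2.MORPH_OPEN,np.ones((5,5)))
        k,l,st,ce=cv2.connectedComponentsWithStats(m); i=1+np.argmax(st[1:,4])
        q=np.array([ray(x+a,y+b,z,K,T)[:2] for y,x in np.argwhere(l==i)]).astype(np.float32)
        r=cv2.minAreaRect(q); print(n,'mean',q.mean(0).round(1),'rect',np.round(r[0],1),np.round(r[1],1),round(r[2],1))
E
python3 - <<'E'
from h import *
find('w0',dict(batt=(185,112,242,155,18),jar=(255,92,302,147,35),sink=(308,110,356,160,22),noz=(365,98,405,142,0)))
E
```

```text
batt mean [424.8 -50.2] rect [424.6 -50.3] [26.6 49. ] 4.2
jar mean [ 443.9 -138.8] rect [ 443.6 -139.3] [45.5 48.6] 0.4
sink mean [ 425.2 -201.5] rect [ 424.8 -201.4] [39.7 37.6] 7.3
noz mean [ 442.4 -279.1] rect [ 442.1 -279.4] [31.2 34.4] 0.4
```

```bash
python3 -m jog '[[[0.44,0.64,0,0,0,0,1],[0.44,0.64,0,0,0,0,1],[0,0,0.4,0,0,-0.027,1],[0,0,0.4,0,0,-0.027,1],[0,0,0.4,0,0,-0.027,1],[0,0,0.4,0,0,-0.027,1],[0,0,0.4,0,0,-0.027,1],[0,0,0.4,0,0,-0.027,1],[0,0,0.4,0,0,-0.027,1],[0,0,0.4,0,0,-0.027,1],[0,0,0.2,0,0,-0.027,1],[0,0,0,0,0,-0.027,1]]]'; python3 -m jog '[[[0,0,0,0,0,0,1]]]'
```

```text
time: 3.15
tool_pos: [422.7, -205.6, 134.6]
tcp_rot: [-179.8, -0.1, 97.4]
ft_force: [1.1, -0.6, 0.5]
finger_gap: 85.3
time: 3.28
tool_pos: [423.5, -205.7, 135.8]
tcp_rot: [-179.9, -0.0, 97.1]
ft_force: [0.1, 0.1, -0.0]
finger_gap: 85.7
```

```bash
python3 -m jog '[[[0.08,0.04,1,0,0,0,1],[0,0,1,0,0,0,1],[0,0,0.4,0,0,0,1],[0,0,0.28,0,0,0,1],[0,0,0,0,0,0,0],[0,0,0,0,0,0,0],[0,0,0,0,0,0,0],[0,0,0,0,0,0,0],[0,0,0,0,0,0,0],[0,0,0,0,0,0,0]]]' 40
```

```text
time: 4.53
tool_pos: [427.0, -201.1, 3.8]
tcp_rot: [179.9, 0.1, 97.2]
ft_force: [-0.4, 0.1, 6.2]
finger_gap: 39.4
```

```bash
python3 -m jog '[[[0,0,-0.6,0,0,0,0],[0,0,-1,0,0,0,0],[0,0,-1,0,0,0,0],[1,0.16,0,0,0,0.001,0],[1,0.16,0,0,0,0.001,0],[1,0.16,0,0,0,0.001,0],[1,0.16,0,0,0,0.001,0],[1,0.16,0,0,0,0,0],[1,0.16,0,0,0,0,0],[1,0.16,0,0,0,0,0],[1,0.16,0,0,0,0,0],[0,0,0,0,0,0,0]]]'
python3 -m jog '[[[0,0,0,0,0,0,0],[0,0,0,0,0,0,0]]]'
python3 - <<'E'
from h import *
im,d,K,T=shot('wrist','w1')
E
```

```text
time: 6.02
tool_pos: [445.7, 207.4, 132.7]
tcp_rot: [180.0, -0.1, 96.0]
ft_force: [-0.0, -0.4, -0.3]
finger_gap: 39.0
time: 6.28
tool_pos: [446.1, 203.2, 132.3]
tcp_rot: [-180.0, 0.0, 95.7]
ft_force: [0.7, -0.2, -0.6]
finger_gap: 39.2
```

View pics/w1.png

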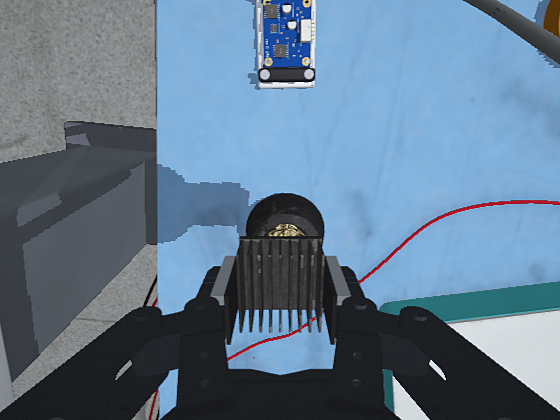

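Run:
```python
from h import *
im,d,K,T=load('w1')
for n,u,v,z in[('railL',257,77,8),('endL',259,88,8),('endR',315,87,8),('railL',258,75,22),('railR',315,75,22),('tipL',246,222,41),('tipR',325,222,41),('tipTop',286,193,41)]: print(n,ray(u,v,z,K,T).round(1))
for r in range(5,90,10):
    row=im[r].astype(int); hs=cv2.cvtColor(im[r:r+1],cv2.COLOR_RGB2HSV)[0]
    m=~((hs[:,0]>100)&(hs[:,0]<112)&(hs[:,1]>60)&(hs[:,1]<170)&(hs[:,2]>120)); c=np.where(m[240:340])[0]+240
    print(r,c.min(),c.max(),ray(c.min(),r,8,K,T).round(1),ray(c.max()+1,r,8,K,T).round(1))
```

```text
railL [419.2 299.4   8. ]
endL [421.4 291.7   8. ]
endR [464.7 296.7   8. ]
railL [420.9 299.9  22. ]
railR [462.2 304.   22. ]
tipL [421.3 192.2  41. ]
tipR [482.2 198.3  41. ]
tipTop [449.7 218.4  41. ]
5 256 315 [414.7 347.7   8. ] [458. 352.   8.]
15 256 315 [415.2 341.3   8. ] [458.9 345.7   8. ]
25 257 315 [416.4 334.9   8. ] [459.7 339.3   8. ]
35 257 315 [417.  328.4   8. ] [460.6 332.7   8. ]
45 257 315 [417.5 321.7   8. ] [461.5 326.1   8. ]
55 257 314 [418.  314.9   8. ] [461.7 319.2   8. ]
65 258 314 [419.3 308.    8. ] [462.6 312.3   8. ]
75 258 314 [419.9 300.9   8. ] [463.5 305.3   8. ]
85 258 314 [420.4 293.8   8. ] [464.5 298.2   8. ]
```

```bash
python3 -m jog '[[[0.96,0.11,0,0,0,0,0],[0,0,1,0,0,0,0],[0,0,1,0,0,0,0],[0,0,0.4,0,0,0,0],[0,0,0.14,0,0,0,0],[0,0,0,0,0,0,0],[0,0,0,0,0,0,0]]]'
```

```text
time: 7.2
tool_pos: [447.9, 252.7, 6.6]
tcp_rot: [179.9, -0.0, 95.7]
ft_force: [-0.1, 0.7, -0.2]
finger_gap: 38.9
```

```bash
python3 -m jog '[[[0,0,0.05,0,0,0,0],[0,0,0,0,0,0,0.65],[0,0,0,0,0,0,0.65],[0,0,0,0,0,0,0.65],[0,0,-0.6,0,0,0,0.65],[0,0,-1,0,0,0,0.6],[0,0,-1,0,0,0,0.6],[-1,-0.11,0,0,0,0,0.6],[-0.5,-0.05,0,0,0,0,0.6],[0,0,0,0,0,0,0.6]]]'
python3 - <<'E'
from h import *
im,d,K,T=shot('wrist','w2')
E
python3 -m jog '[[[-1,-0.11,0,0,0,0,0.6],[-1,-0.11,0,0,0,0,0.6],[-1,-0.11,0,0,0,0,0.6],[-1,-0.11,0,0,0,0,0.6],[-1,-0.11,0,0,0,0,0.6],[-1,-0.11,0,0,0,0,0.6],[-1,-0.11,0,0,0,0,0.6],[-1,-0.11,0,0,0,0,0.6],[-1,-0.11,0,0,0,0,0.6],[-0.5,-0.06,0,0,0,0,0.6],[0,0,0,0,0,0,0.6],[0,0,0,0,0,0,0.6]]]'
python3 - <<'E'
from h import *
im2=load('w2')[0]
im,d,K,T=shot('wrist','w3')
cv2.imwrite('pics/c3.png',np.hstack([im2[:,150:450],im[:,150:450]])[:,:,::-1])
E
```

```text
time: 8.45
tool_pos: [446.4, 175.9, 133.0]
tcp_rot: [180.0, 0.0, 95.6]
ft_force: [-0.2, 0.1, 0.1]
finger_gap: 51.3
time: 10.0
tool_pos: [442.2, -299.6, 132.4]
tcp_rot: [-180.0, -0.1, 95.8]
ft_force: [-0.6, -0.0, 0.2]
finger_gap: 51.7
```

View pics/c3.png

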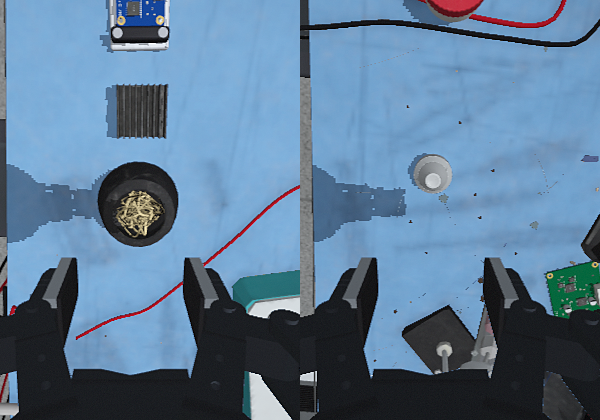

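Run:
```python
from h import *
find('w2',dict(sink=(255,70,335,150,22)))
find('w3',dict(noz=(255,140,315,205,0)))
im,d,K,T=load('w3'); print('noztop',ray(281.5,181,34,K,T).round(1),'footR',ray(302,175,0,K,T).round(1),'footL',ray(264,175,0,K,T).round(1))
im,d,K,T=load('w2'); W=world(d,K,T)
for n,u,v,z in [('ctrL',250,49,8),('ctrR',260+59,48,8),('sinktl',267,86,22),('sinktr',317,84,22),('sinkbl',270,138,22),('sinkbr',316,138,22)]: print(n,ray(u,v,z,K,T).round(1))
m=np.zeros(d.shape,bool); m[155:250,240:335]=1; m&=(abs(W[...,2]-41)<4); q=W[m][:,:2].astype(np.float32); print('tip',cv2.minEnclosingCircle(q),q.mean(0))
```

```text
sink mean [448.3 249.9] rect [448.4 249.6] [37.4 36.2] 5.7
noz mean [ 442.6 -278. ] rect [ 442.7 -278.2] [32.3 34.4] 5.8
noztop [ 441.6 -277.    34. ] footR [ 459.7 -277.5    0. ] footL [ 426.8 -280.9    0. ]
ctrL [412.8 291.3   8. ]
ctrR [464.6 297.1   8. ]
sinktl [428.5 265.8  22. ]
sinktr [465.  270.8  22. ]
sinkbl [434.  228.5  22. ]
sinkbr [469.5 232.   22. ]
tip ((454.2273864746094, 174.02508544921875), 28.427648544311523) [453.81268 176.71124]
```

```bash
python3 -m jog '[[[0.45,0.04,0,0,0,0,0.6],[0,0,1,0,0,0,0.6],[0,0,1,0,0,0,0.6],[0,0,0.4,0,0,0,0.6],[0,0,0.18,0,0,0,0.6],[0,0,0,0,0,0,0.6],[0,0,0,0,0,0,0],[0,0,0,0,0,0,0],[0,0,0,0,0,0,0],[0,0,0,0,0,0,0],[0,0,0,0,0,0,0]]]' 30
```

```text
time: 11.42
tool_pos: [442.8, -278.7, 5.5]
tcp_rot: [179.9, 0.1, 95.8]
ft_force: [-0.4, 2.5, 7.8]
finger_gap: 29.3
```

```bash
python3 -m jog '[[[0,0,-0.4,0,0,0,0],[0,0,-1,0,0,0,0],[0,0,-1,0,0,0,0],[1,0.11,0,0,0,0,0],[1,0.11,0,0,0,0,0],[1,0.11,0,0,0,0,0],[1,0.11,0,0,0,0,0],[1,0.11,0,0,0,0,0],[1,0.11,0,0,0,0,0],[1,0.11,0,0,0,0,0],[1,0.11,0,0,0,0,0],[1,0.11,0,0,0,0,0]]]'
python3 -m jog '[[[0.8,0.09,0,0,0,0,0],[0.78,0.09,0,0,0,0,0],[0,0,0,0,0,0,0],[0,0,0,0,0,0,0]]]'
python3 - <<'E'
from h import *
im,d,K,T=shot('wrist','w4')
cv2.imwrite('pics/c4.png',im[:,150:450,::-1])
E
```

```text
time: 12.92
tool_pos: [445.8, 176.2, 124.7]
tcp_rot: [179.9, -0.0, 95.8]
ft_force: [1.1, 0.1, -1.2]
finger_gap: 29.4
time: 13.42
tool_pos: [446.6, 253.8, 124.0]
tcp_rot: [180.0, 0.0, 95.8]
ft_force: [0.6, -0.8, -0.8]
finger_gap: 29.1
```

View pics/c4.png

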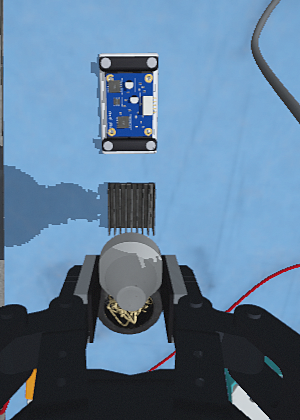

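Run:
```python
from h import *
im,d,K,T=load('w4'); W=world(d,K,T)
for v in range(232,316,6): print(v,W[v,280].round(1), W[v,270].round(0), W[v,292].round(0))
find('w4',dict(sink=(254,178,312,232,22)))
```

```text
232 [445.3 272.1 120.1] [441. 232.  21.] [459. 234.  22.]
238 [445.4 271.8 126.8] [441. 271. 125.] [451. 272. 125.]
244 [445.5 270.7 131.2] [441. 270. 130.] [451. 271. 131.]
250 [445.6 269.1 134.3] [441. 268. 134.] [451. 269. 134.]
256 [445.7 268.2 138.4] [441. 267. 137.] [451. 267. 135.]
262 [445.9 266.4 140.7] [442. 266. 141.] [451. 267. 140.]
268 [446.1 264.6 142.7] [442. 264. 143.] [451. 265. 143.]
274 [446.2 263.9 146.6] [442. 263. 146.] [451. 264. 145.]
280 [446.4 262.  148.2] [442. 262. 149.] [451. 263. 149.]
286 [446.4 261.3 151.8] [442. 261. 151.] [451. 261. 150.]
292 [446.7 258.5 151.7] [443. 258. 152.] [452. 260. 153.]
298 [447.  255.7 151.7] [443. 256. 153.] [452. 257. 152.]
304 [447.3 252.6 151.4] [443. 253. 152.] [452. 254. 152.]
310 [447.5 250.6 152.6] [448. 161.  27.] [466. 170.  36.]
sink mean [447.7 255.6] rect [447.8 255.5] [37.3 36.7] 5.8
```

```bash
python3 -m jog '[[[-0.12,0.02,0,0,0,0,0],[0,0,0.8,0,0,0,0],[0,0,0.7,0,0,0,0],[0,0,0.36,0,0,0,0],[0,0,0,0,0,0,0],[0,0,0,0,0,0,0]]]'
```

```text
time: 14.22
tool_pos: [449.2, 248.3, 32.2]
tcp_rot: [179.9, -0.0, 95.8]
ft_force: [-1.1, 0.8, -0.2]
finger_gap: 29.1
```

```bash
python3 -m jog '[[[0,0,0.06,0,0,0,0],[0,0,0.02,0,0,0,0],[0,0,0,0,0,0,0],[0,0,0,0,0,0,0]]]'
```

```text
time: 14.72
tool_pos: [448.6, 248.4, 27.3]
tcp_rot: [179.9, -0.0, 95.8]
ft_force: [-0.7, -0.3, 4.5]
finger_gap: 29.5
```

```bash
python3 -m jog '[[[0,0,0,0,0,0,0.45],[0,0,0,0,0,0,0.55],[0,0,0,0,0,0,0.65],[0,0,-0.4,0,0,0,0.65],[0,0,-1,0,0,0,1],[0,0,-0.8,0,0,0,1],[-1,-0.11,0,0,0,0,1],[-0.5,-0.05,0,0,0,0,1],[0,0,0,0,0,0,1],[0,0,0,0,0,0,1]]]'
python3 - <<'E'
from h import *
im,d,K,T=shot('wrist','w5'); W=world(d,K,T)
find('w5',dict(sink=(255,70,335,150,22)))
m=np.zeros(d.shape,bool); m[60:160,240:340]=1; m&=abs(W[...,2]-56)<3; print(m.sum(),W[m].mean(0),W[m].max(0),W[m].min(0))
cv2.imwrite('pics/c5.png',cv2.resize(im[20:260,180:400,::-1],None,fx=2,fy=2))
E
python3 -m jog '[[[-1,-0.11,0,0,0,0.027,1],[-1,-0.08,0,0,0,0.027,1],[-1,0,0,0,0,0.027,1],[0,0,0,0,0,0,1]]]'
```

```text
time: 15.98
tool_pos: [447.8, 173.1, 136.8]
tcp_rot: [180.0, -0.0, 95.7]
ft_force: [-0.4, -0.3, -0.1]
finger_gap: 85.5
sink mean [448.3 250.1] rect [448.4 249.7] [37.4 36.4] 5.8
356 [449.03675623 250.59063152  55.34487212] [455.89257951 257.37717185  57.72449576] [442.4160523  243.6936555   53.04110104]
time: 16.52
tool_pos: [427.7, 22.5, 136.7]
tcp_rot: [-180.0, 0.0, 66.3]
ft_force: [0.0, 0.3, -0.1]
finger_gap: 85.3
```

View pics/c5.png

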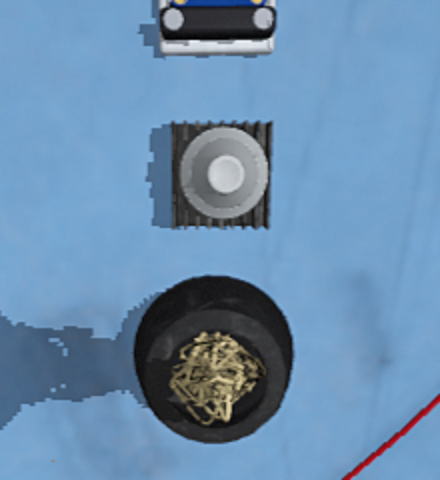

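The nozzle stands upright on the sink, its centre within about 1 mm of the sink's, and the sink sits square between carrier and pot. The jar is next.

```bash
python3 -m jog '[[[0,0,0,0,0,0.0263,1],[0,0,0,0,0,0.0263,1],[0,0,0,0,0,0.0263,1],[0,0,0,0,0,0.0263,1],[0,0,0,0,0,0.0263,1],[0,0,0,0,0,0.0263,1],[0,0,0,0,0,0.0263,1],[0.08,0.8,0,0,0,0,1],[0.08,0.8,0,0,0,0,1],[0.08,0.8,0,0,0,0,1],[0.08,0.8,0,0,0,0,1],[0,0,0,0,0,0,1]]]';  python3 -m jog '[[[0,0,0,0,0,0,1],[0,0,0,0,0,0,1]]]'
python3 - <<'E'
from h import *
im,d,K,T=shot('wrist','w6'); W=world(d,K,T)
hsv=cv2.cvtColor(im,cv2.COLOR_RGB2HSV); m=(cv2.inRange(hsv,(0,150,60),(8,255,255))|cv2.inRange(hsv,(172,150,60),(180,255,255)))>0
m&=abs(W[...,2]-35)<4; print(m.sum(),cv2.minEnclosingCircle(W[m][:,:2].astype(np.float32)))
E
```

```text
time: 18.02
tool_pos: [445.9, -136.5, 136.8]
tcp_rot: [180.0, -0.0, 0.3]
ft_force: [0.3, -0.8, 0.1]
finger_gap: 85.2
time: 18.27
tool_pos: [445.1, -134.2, 136.6]
tcp_rot: [-180.0, 0.0, 0.5]
ft_force: [0.0, 0.5, -0.3]
finger_gap: 85.1
2469 ((397.813720703125, -56.648773193359375), 117.51666259765625)
```

```bash
python3 -m jog '[[[-0.03,0.1,1,0,0,0,1],[0,0,0.8,0,0,0,1],[0,0,0.4,0,0,0,1],[0,0,0.29,0,0,0,1],[0,0,0,0,0,0,0],[0,0,0,0,0,0,0],[0,0,0,0,0,0,0],[0,0,0,0,0,0,0],[0,0,0,0,0,0,0]]]' 40
```

```text
time: 19.45
tool_pos: [444.8, -141.1, 13.8]
tcp_rot: [179.9, -0.1, 0.3]
ft_force: [-0.6, 1.5, 5.7]
finger_gap: 46.3
```

```bash
python3 -m jog '[[[0,0,-0.5,0,0,0,0],[0,0,-1,0,0,0,0],[0,0,-1,0,0,0,0],[0,-1,0,0,0,0,0],[0,-1,0,0,0,0,0],[0,-1,0,0,0,0,0],[0,-1,0,0,0,0,0],[0,-1,0,0,0,0,0],[0,-1,0,0,0,0,0],[0,-1,0,0,0,0,0],[0,-1,0,0,0,0,0],[0,-1,0,0,0,0,0]]]'
python3 -m jog '[[[-0.14,-1,0,0,0,0,0],[-0.14,-1,0,0,0,0,0],[0,0,0,0,0,-0.0266,0],[0,0,0,0,0,-0.0266,0],[0,0,0,0,0,-0.0266,0],[0,0,0,0,0,-0.0266,0],[0,0,0,0,0,-0.0266,0],[0,0,0,0,0,-0.0266,0],[0,0,0,0,0,-0.0266,0],[0,0,0,0,0,-0.0266,0],[0,0,0,0,0,-0.0266,0],[0,0,0,0,0,-0.0266,0]]]'
python3 -m jog '[[[0,0,0,0,0,0,0],[0,0,0,0,0,0,0]]]'
python3 - <<'E'
from h import *
im,d,K,T=shot('wrist','w7')
cv2.imwrite('pics/w7.png',im[...,::-1])
E
```

```text
time: 20.95
tool_pos: [440.7, 311.0, 137.6]
tcp_rot: [-180.0, -0.0, 0.3]
ft_force: [1.9, -0.5, -1.2]
finger_gap: 46.3
time: 22.45
tool_pos: [426.3, 409.1, 137.4]
tcp_rot: [180.0, 0.0, 96.4]
ft_force: [0.8, 1.1, -1.9]
finger_gap: 46.3
time: 22.7
tool_pos: [426.3, 409.2, 137.3]
tcp_rot: [180.0, 0.0, 95.9]
ft_force: [-0.3, 0.3, -1.0]
finger_gap: 46.5
```

View pics/w7.png

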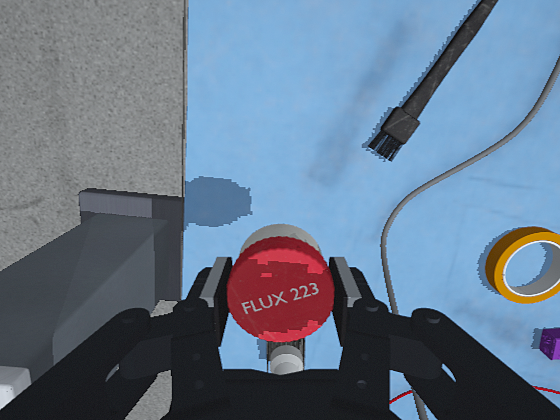

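Run:
```python
from h import *
im,d,K,T=load('w7'); W=world(d,K,T)
print('brush',ray(370,147,6,K,T).round(),ray(396,160,6,K,T).round(),'cable',[W[v,u].round() for u,v in((386,220),(385,240),(386,260),(390,300))])
m=np.zeros(d.shape,bool); m[230:345,220:340]=1
hsv=cv2.cvtColor(im,cv2.COLOR_RGB2HSV); m&=(hsv[...,1]>130)&((hsv[...,0]<8)|(hsv[...,0]>172)); q=W[m]; q=q[q[:,2]>np.percentile(q[:,2],60)-2]; print('cap',cv2.minEnclosingCircle(q[:,:2].astype(np.float32)),np.median(q[:,2]))
```

```text
brush [498. 461.   6.] [522. 452.   6.] cable [array([526., 396.,   1.]), array([523., 384.,  18.]), array([520., 373.,  37.]), array([517., 355.,  68.])]
cap ((427.38812255859375, 435.2462158203125), 51.612545013427734) 158.6921839666963
```

```bash
python3 -m jog '[[[0.06,0.09,0,0,0,0,0],[0,0,1,0,0,0,0],[0,0,0.8,0,0,0,0],[0,0,0.5,0,0,0,0],[0,0,0.1,0,0,0,0],[0,0,0,0,0,0,0],[0,0,0,0,0,0,0]]]'
```

```text
time: 23.62
tool_pos: [431.6, 413.7, 19.2]
tcp_rot: [179.9, -0.1, 96.1]
ft_force: [1.0, -0.9, -0.8]
finger_gap: 46.4
```

```bash
python3 -m jog '[[[0,0,0.07,0,0,0,0],[0,0,0.04,0,0,0,0],[0,0,0,0,0,0,0],[0,0,0,0,0,0,0.65],[0,0,0,0,0,0,0.75],[0,0,0,0,0,0,0.75],[0,0,-0.5,0,0,0,0.75],[0,0,-1,0,0,0,0.75],[0,0,-1,0,0,0,0.75],[-1,-0.11,0,0,0,0,0.75],[-1,-0.11,0,0,0,0,0.75],[0,0,0,0,0,0,0.75]]]'
python3 - <<'E'
from h import *
im,d,K,T=shot('wrist','w8'); W=world(d,K,T)
hsv=cv2.cvtColor(im,cv2.COLOR_RGB2HSV); m=(hsv[...,1]>130)&((hsv[...,0]<8)|(hsv[...,0]>172))&(abs(W[...,2]-35)<4)
q=W[m]; print(m.sum(),cv2.minEnclosingCircle(q[:,:2].astype(np.float32)),q.mean(0))
E
```

```text
time: 25.12
tool_pos: [429.9, 309.3, 136.3]
tcp_rot: [-179.9, 0.1, 95.9]
ft_force: [-0.1, -0.2, -0.6]
finger_gap: 64.1
3535 ((429.794677734375, 300.1585693359375), 134.3939208984375) [431.88421025 411.31816602  35.26125795]
```

View pics/w8.png

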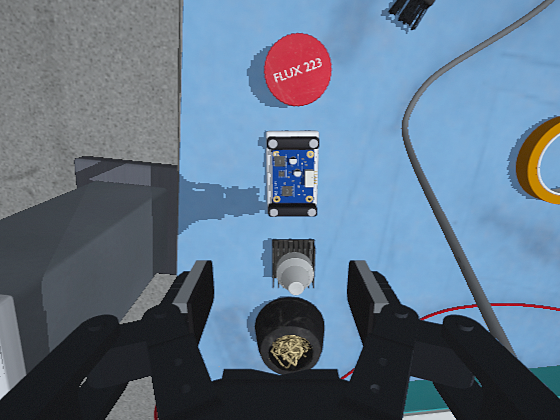

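```bash
python3 -m jog '[[[-1,-0.11,0,0,0,0,0.6],[-1,-0.11,0,0,0,0,0.6],[-1,-0.11,0,0,0,0,0.6],[-1,-0.11,0,0,0,0,0.6],[-1,-0.11,0,0,0,0,0.6],[-1,-0.11,0,0,0,0,0.6],[-1,-0.11,0,0,0,0.005,0.6],[-0.7,-0.08,0,0,0,0,0.6],[0,0,0,0,0,0,0.6],[0,0,0,0,0,0,0.6]]]'
python3 - <<'E'
from h import *
im,d,K,T=shot('wrist','w9'); W=world(d,K,T)
m=(W[...,2]>11)&(W[...,2]<24)&(abs(W[...,0]-424)<35)&(abs(W[...,1]+48)<45)
q=W[m][:,:2].astype(np.float32); print(m.sum(),cv2.minAreaRect(q))
find('w8',dict(carrier=(258,122,328,224,12)))
E
```

```text
time: 26.42
tool_pos: [428.0, -74.4, 136.8]
tcp_rot: [180.0, -0.0, 94.3]
ft_force: [0.4, 1.0, -0.3]
finger_gap: 51.1
1807 ((424.3564453125, -47.42024612426758), (26.505373001098633, 48.783477783203125), 4.629913806915283)
carrier mean [434.5 336.4] rect [437.8 332.1] [43.1 72.1] 6.3
```

```bash
python3 -m jog '[[[0.52,-0.03,0,0,0,0,0.6],[0,0,1,0,0,0,0.6],[0,0,1,0,0,0,0.6],[0,0,0.4,0,0,0,0.6],[0,0,0.24,0,0,0,0.6],[0,0,0,0,0,0,0.6],[0,0,0,0,0,0,0],[0,0,0,0,0,0,0],[0,0,0,0,0,0,0],[0,0,0,0,0,0,0]]]' 40
```

```text
time: 27.72
tool_pos: [425.7, -49.7, 6.3]
tcp_rot: [179.8, 0.0, 94.3]
ft_force: [-0.8, 0.9, 7.4]
finger_gap: 25.1
```

```bash
python3 -m jog '[[[0,0,-0.5,0,0,0,0],[0,0,-1,0,0,0,0],[0,0,-1,0,0,0,0],[0.94,-0.04,0,0,0,0,0],[0.94,-0.04,0,0,0,0,0],[0.94,-0.04,0,0,0,0,0],[0.94,-0.04,0,0,0,0,0],[0.94,-0.04,0,0,0,0,0],[0.94,-0.04,0,0,0,0,0],[0.94,-0.03,0,0,0,0,0],[0.94,-0.03,0,0,0,0,0],[0,0,0,0,0,-0.005,0]]]'
python3 -m jog '[[[0,0,0,0,0,0,0],[0,0,0,0,0,0,0],[0,0,0,0,0,0,0]]]'
python3 - <<'E'
from h import *
im,d,K,T=shot('wrist','w10')
E
```

```text
time: 29.22
tool_pos: [380.4, 327.1, 130.2]
tcp_rot: [180.0, -0.1, 96.3]
ft_force: [-1.4, -1.2, -1.1]
finger_gap: 25.2
time: 29.6
tool_pos: [381.4, 323.6, 129.9]
tcp_rot: [180.0, 0.0, 96.0]
ft_force: [-0.1, -0.2, -1.2]
finger_gap: 25.1
```

View pics/w10.png

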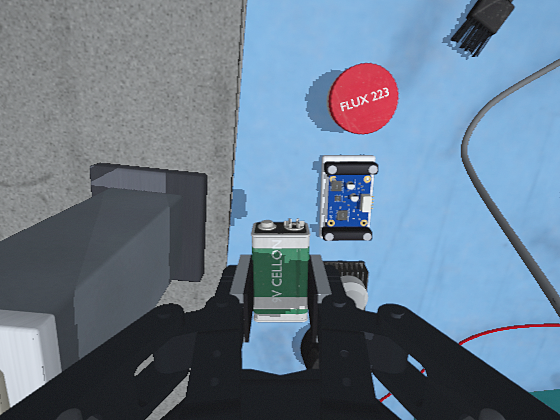

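```bash
python3 -m jog '[[[0,0.02,1,0,0,0,0],[0,0,0.8,0,0,0,0],[0,0,0.5,0,0,0,0],[0,0,0.12,0,0,0,0],[0,0,0,0,0,0,0],[0,0,0,0,0,0,0]]]'
```

```text
time: 30.4
tool_pos: [383.2, 325.2, 10.4]
tcp_rot: [179.9, -0.1, 96.1]
ft_force: [0.0, -0.0, 0.1]
finger_gap: 25.0
```

```bash
python3 -m jog '[[[0,0,0.06,0,0,0,0],[0,0,0.03,0,0,0,0],[0,0,0,0,0,0,0],[0,0,0,0,0,0,0.36],[0,0,0,0,0,0,0.4],[0,0,0,0,0,0,0.4],[0,0,-0.4,0,0,0,0.4],[0,0,-1,0,0,0,0.4],[0,0,-1,0,0,0,0.4],[-1,0.3,-0.5,0,0,0,0.4],[-1,0.3,-0.5,0,0,0,0.4],[0,0,0,0,0,0,0.4]]]'
python3 -m jog '[[[-1,0,-0.5,0,0,0,0.4],[0,0,0,0,0,0,0.4],[0,0,0,0,0,0,0.4]]]'
python3 - <<'E'
from h import *
im,d,K,T=shot('wrist','w11'); W=world(d,K,T); shot('top','top1')
m=(W[...,2]>11)&(W[...,2]<24)&(abs(W[...,0]-382)<25)&(abs(W[...,1]-325)<45)
b=cv2.minAreaRect(W[m][:,:2].astype(np.float32)); print('batt',b)
hsv=cv2.cvtColor(im,cv2.COLOR_RGB2HSV); m=(hsv[...,1]>130)&((hsv[...,0]<8)|(hsv[...,0]>172))&(abs(W[...,2]-35)<4)&(W[...,1]>370)
j=cv2.minEnclosingCircle(W[m][:,:2].astype(np.float32)); print('jar',j)
c=np.array([438.7,331]);t=np.radians(6.2);R=np.array([[np.cos(t),np.sin(t)],[-np.sin(t),np.cos(t)]])
print('in carrier: batt',R@(np.array(b[0])-c),'jar',R@(np.array(j[0])-c))
m=(abs(W[...,2]-56)<3)&(abs(W[...,0]-448)<25)&(abs(W[...,1]-250)<25); print('noz',m.sum(),W[m].mean(0))
E
```

```text
time: 31.9
tool_pos: [425.1, 226.2, 176.9]
tcp_rot: [179.7, -0.0, 95.9]
ft_force: [-0.6, 0.8, -0.1]
finger_gap: 34.2
time: 32.28
tool_pos: [427.4, 179.1, 198.6]
tcp_rot: [-180.0, -0.0, 96.1]
ft_force: [-0.4, 0.2, 0.6]
finger_gap: 34.4
batt ((384.257080078125, 321.9181823730469), (26.477985382080078, 39.08736038208008), 6.383150100708008)
jar ((0.0, 0.0), 0.0)
in carrier: batt [-55.10531177  -3.14889747] jar [-471.88181463 -281.68465173]
noz 210 [449.00765989 250.64519037  55.39795956]
```

View pics/w11.png

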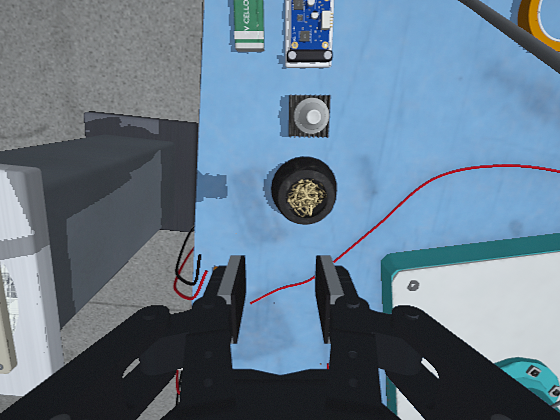

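Run:
```python
from h import *
find('top1',dict(batt=(205,262,232,282,18),carrier=(195,235,233,266,8),jar=(176,240,196,266,35),sink=(235,238,254,260,22)))
im=load('top1')[0]
cv2.imwrite('pics/c6.png',cv2.resize(im[130:290,110:350,::-1],None,fx=3,fy=3,interpolation=cv2.INTER_CUBIC))
```

```text
batt mean [384.8 311.6] rect [384.2 313.3] [64.5 50.3] 88.8
carrier mean [439.5 314.1] rect [441.1 317.1] [75.6 80.7] 89.5
jar mean [431.8 405.9] rect [431.4 404.3] [39.7 45.1] 89.9
sink mean [443.9 245.5] rect [443.9 245.6] [48.2 56.2] 89.3
```

View pics/c6.png

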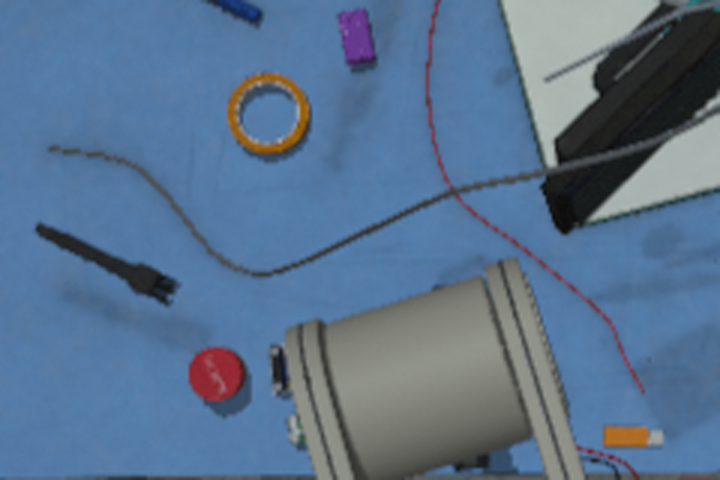

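```bash
python3 -c "
from bench import job;print(job.hand_in())"
```

```text
the job is handed in; nothing more can be done
None
```

The heat sink, nozzle, jar and battery are all placed, and I handed the job in at about 32 s on the robot's clock. The hand-in gives no verdict, so these are my own last measurements:

| Item | Where it stands | Allowed |
|---|---|---|
| Heat sink | About 81 mm from the carrier, 77 mm from the tip cleaner, within about 2 mm of their line, under 1° off square | 67–93 mm to each, 15 mm off line, 0.2 rad (11°) |
| Nozzle | Upright on the sink, within about 1.5 mm of its centre | 8 mm |
| Jar | Beside the carrier's far end at x ≈ +1, y ≈ +81 mm in its frame, a gap of about 20 mm | y 71–91 mm, x within 15 mm |
| Battery | In front at x ≈ −55 mm, y ≈ +2 mm, under 1° off parallel, a gap of about 20 mm | x −66 to −45 mm, y within 15 mm |

- **Bystanders:** the tape roll, USB stick and brush look unmoved in the last top picture. I judged that by eye.
- **Battery direction:** your description says the battery starts along the robot's x, but the green one lay along y. I chose it by its colour, terminals and size, and left the purple one alone.
- **Last view of the battery:** the picture cut off its far end, so its y position comes from the visible end and its known length.
- **Final top view:** the arm hid the sink, nozzle, carrier and most of the battery, so its figures for them mean nothing. All the figures above come from the wrist camera.
- **Jar:** it was measured right after release and only seen by eye after that.

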